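# Engage the quick-thread lever of a model painting jig

## Robot

A 6-joint arm with a two-finger parallel gripper is mounted at the origin on the work surface. World frame = base frame: x ahead of the robot, y to its left, z up, the work surface at z = 0. Lengths are in m, angles in rad, forces in N, time in s.
With the tool pointing down it reaches from about 0.4 to 0.825 m from the base axis. Payload 7 kg.
Tool frame: the origin (TCP) lies midway between the tips of the shut fingers; the grasp point (between the pads) lies 19 mm behind it; z points along the fingers, y is the line along which they close (so a half turn about z gives the same grasp; the last joint's range is limited). The gripper opens to 85 mm and grips with 20 to 120 N. Pads are 22 mm wide; open, the fingers measure 114 mm over their backs; the gripper's body (76 mm by 85 mm) begins 54 mm behind the grasp point. The pads swing forward as they close: fully open they stand 13 mm farther back than shut.
Start: joints at [1.604, 0.359, 0.012, 0, -1.224, -0.288], TCP at [0.17, 0.653, 0.231] pointing down, gripper open.
Joint ranges: [-3.07, 3.07], [-1.43, 2.12], [-1.02, 1.25], [-3.03, 1.67], [-3.05, -0], [-3.03, 3.03]. Speed limits (rad/s): [2.39, 2.39, 3.01, 3.14, 3.14, 3.14].

## Interface

Orientations are given as a unit quaternion [x, y, z, w].
In Python, from station import robot gives the robot as it stands. The module is installed in compiled form; this text tells all that it offers.
- The arm moves only by the tool servo_tool, never from a script. Its argument "motion" is a list of rows, each an object of numbers: "x", "y", "z": the shift along the tool's x, y, z in m; "wx", "wy", "wz": the turn, a rotation vector about the tool's x, y, z in rad; "grip": the finger opening in m, from 0 to 0.0854. A call has exactly 5 rows; each row is the pose to reach, as a shift and turn from the pose commanded when the call began, along the tool's axes at that moment; what a row does not reach only later rows make up. A row lasts 1/12 s, in which the tool goes at most 41.7 mm and 7.16 degrees, less where a joint would pass 70% of its speed; a pose out of reach is approached as far as the arm can. A call with a gripper value outside its range is refused whole. The fingers move at their own pace and stop on an object; "force" is the grip in N (left out, the last holds). Time passes only in rows, so rows that repeat a pose let the fingers close, or fill a call up. It gives the time, the measured TCP pose, the force, the opening and the grip force at its end, in the units of the state.
- robot.get_obs(): the state, without advancing time (a new reading comes with each control period).
- robot.capture(name): name is "side" or "top" or "wrist"; returns the picture (384x512x3 uint8, red, green, blue); there is no depth.
- robot.camera_model(name): a dict with "K" (3x3 intrinsics, pixels), "distortion" ([k1, k2, p1, p2, k3] as OpenCV has them; the pictures are not rectified), "cam_to_world" (4x4, takes a point from camera to world coordinates); the wrist camera has in their place "mount" (4x4, takes a point from camera to tool coordinates, whose origin is the TCP and whose axes are the flange's). Camera axes: x right, y down, z forward; pixel columns grow to the right and rows downward; lengths in m; the calibration is good to about 2 mm. A picture is of the moment at which its call begins: read the wrist's pose just before it. camera_model takes no time and is no camera call.
- robot.close_job(): hands the job in; it is judged then, once.
The state is a dict: "time": time; "joint_pos": joint angles; "dq": joint speeds; "joint_efforts": joint torques, N m; "position": TCP position; "tool_rot": TCP orientation; "wrist_force": force on the tool from outside, world axes, zero at the start; "moment": the same for the moment, N m; "opening": finger opening in m; "gripper_force": force on a finger pad.
Only numpy, scipy, OpenCV 4.12 (cv2) and the standard library are available. Lean on these libraries where they do the work, as an engineer would, in place of code of your own. Each camera call takes 0.05 s, during which the arm holds its last target. There are 200 camera calls.

## Task

The model boxcar lies in its painting jig, but the clamp above it is not on its thread yet: the lever rests on top of the thread. Push the lever backwards (counter-clockwise seen from above) until it drops with a click into the thread start, then push it forwards (clockwise) until it stops, so that the clamp bar is down and holds the car. Then let go, and leave the other things on the table where they are.

Things in the scene. Friction and masses are not known exactly. Their poses are not given: they have to be found in the camera images.
- jig: Fixed painting jig. Origin: on its column's axis, at the table surface; z up. Plywood board 190 x 270 x 15 mm (x -50 to +140, y -135 to +135). A 30 mm square steel column, then a threaded stud, stand on the axis. The car's cradle (wooden rails, tops 25 mm over the table) is centred 85 mm from the axis along +x of the jig.
- column_axis (a point): Point on the column's vertical axis, 82 mm over the table; axes as the jig's. The lever turns about this vertical. A 20 mm washer on a 12 mm pin ends the stud, 137 mm over the table, in the middle of the lever's hub, and keeps the lever from being lifted off.
- clamp_bar (a joint): Height of bar and lever above clamped, m. About 0.010 to 0.012 at the start, resting on top of the thread; climbs slightly as the lever is backed, drops 10 mm by its weight (0.4 kg) to about 0.003 at the thread start, then goes down to 0.001 or less, pad on the roof, as the lever goes forward (10 mm a turn). The bar slides straight up and down and never turns.
- pad (a point): Centre of the underside of the rubber pad (34 x 32 mm) that presses on the car's roof; 70 mm over the table when clamped. It sits under the far end of the aluminium clamp bar: 130 x 32 x 8 mm, from 25 mm behind the column axis to 105 mm along the jig's +x, top 13 mm above this point.
- hub (a joint): Lever angle, rad. 0 = forward stop, lever along the jig's +y, parallel to the car; grows counter-clockwise seen from above (backwards). 0.2 to 1.4 at the start. Backed, it drops into the thread start between 1.7 and 2.0; back stop at 2.23. Forward without that drop it also stops at 0, but 10 mm high. Takes about 1 to 2 N at the paddle; only the stops are hard. Stays where left.
- paddle (a point): On the lever's paddle, 60 mm from the column axis, middle of its upper edge; y axis points outwards along the paddle, z up. The lever: black round hub, 42 mm across, 30 mm high, on the bar, with one flat upright paddle 11 mm thick, 34 mm high (from this edge down), reaching from the hub to 88 mm from the axis. 10 mm of free air under it. Edge 126 mm over the table when clamped.
- boxcar: Loose brown model boxcar shell, 50 x 190 x 55 mm, 0.35 kg, long side along its y, lying in the jig's cradle. Origin: centre of its underside.
- paint_jar: Small paint jar with white lid, 40 mm across, 62 mm high, beside the jig; origin under its centre. Leave alone.
- glue_bottle: White glue bottle with pointed nozzle, 48 mm across, 125 mm high; origin under its centre. Leave alone.
- rinse_cup: White rinse cup, 56 mm across, 45 mm high; origin under its centre. Leave alone.
Not all that is in view belongs to the job. There is more than one size of the boxcar; the job needs the largest.

How it is judged:
By the outcome, as a careful person would: the job done as asked, in the order asked, and still so for the second after the job is handed in, with the robot touching nothing.
It also fails if it takes over 58 s, if anything falls off the work surface, if the arm or the gripper's body presses on something with over 40 N, if the wrist force passes 120 N, or if a joint passes its speed limit or range.

## Working session

There is one attempt and no reset: what is moved stays moved. The work goes in short steps, Python scripts to look and compute and a tool call to move; the robot and the scene stay as the last step left them, time stands still between calls to the robot, and variables do not carry over. Pictures are saved under pics/ and viewed, at most 10 in all, crops included, and the job is handed in when it is done.

Besides the shell and the picture viewer there is one more tool, called after "Call:" as name(argument=value, ...) on one line, values as JSON. servo_tool: Moves the arm, as the interface text tells. Its arguments: {"type":"object","properties":{"motion":{"type":"array"},"force":{"type":"number"}},"required":["motion"]}

```bash
mkdir -p pics; python3 - <<'E'
from station import robot
import cv2,numpy as np
for n in("top","side"):
    cv2.imwrite(f"pics/{n}0.png",robot.capture(n)[:,:,::-1]); m=robot.camera_model(n); print(n,m["K"],m["distortion"],np.round(m["cam_to_world"],3))
o=robot.get_obs();print(o)
print(robot.camera_model("wrist"))
E
```

```text
top [[455.63443178   0.         243.0560101 ]
 [  0.         455.63443178 196.68840557]
 [  0.           0.           1.        ]] [-0.11849261  0.          0.          0.          0.        ] [[ 0.019 -0.99   0.143  0.506]
 [-1.    -0.017  0.016  0.079]
 [-0.013 -0.143 -0.99   1.107]
 [ 0.     0.     0.     1.   ]]
side [[387.63789244   0.         259.35325947]
 [  0.         387.63789244 194.54701221]
 [  0.           0.           1.        ]] [-0.07955642  0.          0.          0.          0.        ] [[ 0.934 -0.173  0.313  0.368]
 [-0.357 -0.509  0.783 -0.637]
 [ 0.023 -0.843 -0.537  0.607]
 [ 0.     0.     0.     1.   ]]
{'time': 0.1, 'joint_pos': array([ 1.60411922e+00,  3.59303200e-01,  1.11631196e-02, -3.19453937e-04,
       -1.22410610e+00, -2.88129424e-01]), 'dq': array([-8.67809330e-04, -1.45098022e-03,  1.96388119e-05,  5.14874598e-04,
        1.18570217e-03, -5.04933954e-04]), 'joint_efforts': array([-9.62108788e-04, -5.84765339e+01,  2.94106722e+01,  6.95452318e+00,
       -3.16250451e-03,  8.76792058e-06]), 'position': array([0.17003343, 0.65278914, 0.23046871]), 't
[... 161 characters left out ...]
rray([-0.02895022,  0.02446958, -0.02604264]), 'gripper_force': 0.0, 'opening': 0.08548173600119478}
{'K': array([[305.84776706,   0.        , 253.64856791],
       [  0.        , 305.84776706, 199.18539561],
       [  0.        ,   0.        ,   1.        ]]), 'distortion': array([-0.06660773,  0.        ,  0.        ,  0.        ,  0.        ]), 'mount': array([[-1.46645726e-04, -9.58082511e-01, -2.86492373e-01,
         7.21948663e-02],
       [ 9.99999986e-01, -1.64134150e-04,  3.70283321e-05,
         5.73723131e-04],
       [-8.24993795e-05, -2.86492364e-01,  9.58082522e-01,
        -1.42556862e-01],
       [ 0.00000000e+00,  0.00000000e+00,  0.00000000e+00,
         1.00000000e+00]])}
```

View pics/top0.png

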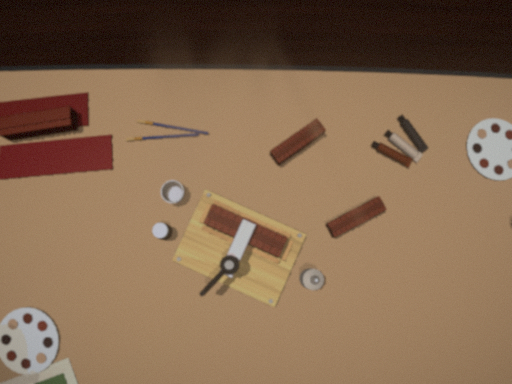

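View pics/side0.png

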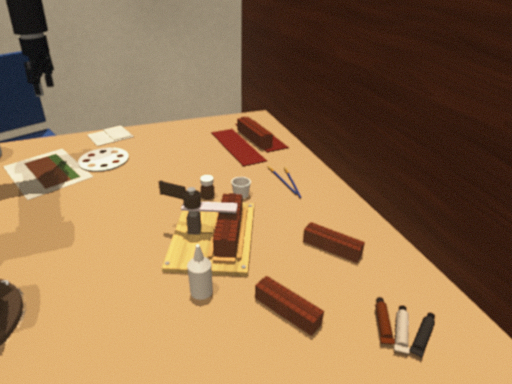

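Top view: hub at (230,265), paddle tip at (203,293), bar's far end at (247,226), board corners at (209,193), (304,239), (274,302), (176,257). Paint jar is at (162,231), glue at (313,279), cup at (173,192).

```bash
cat > h.py <<'E'
from station import robot
import cv2,numpy as np
from scipy.spatial.transform import Rotation as R
def ray(n,uv,z,T=None):
    m=robot.camera_model(n)
    if T is None: T=np.array(m["cam_to_world"])
    p=cv2.undistortPoints(np.array([[uv]],float),m["K"],m["distortion"])[0,0]
    d=T[:3,:3]@[p[0],p[1],1]; o=T[:3,3]
    return o+d*(z-o[2])/d[2]
def wristT(o):
    T=np.eye(4);T[:3,:3]=R.from_quat(o["tool_rot"]).as_matrix();T[:3,3]=o["position"]
    return T@robot.camera_model("wrist")["mount"]
def proj(n,P,T=None):
    m=robot.camera_model(n)
    if T is None: T=np.array(m["cam_to_world"])
    W=np.linalg.inv(T)
    return cv2.projectPoints(np.array(P,float).reshape(-1,3),cv2.Rodrigues(W[:3,:3])[0],W[:3,3],m["K"],np.array(m["distortion"]))[0][:,0]
E
python3 - <<'E'
from h import *
for k,uv,z in [("hub",(230,264),.145),("tip",(203,293),.136),("c-+",(176,257),.015),("c++",(209,193),.015),("c+-",(304,239),.015),("c--",(274,302),.015),("bar",(247,225),.09),("jar",(162,230),.062),("glue",(315,280),.1),("cup",(173,188),.045)]:
    print(k,np.round(ray("top",uv,z),4))
c=np.array([ray("top",u,.015)[:2] for u in[(176,257),(209,193),(304,239),(274,302)]])
L=np.array([[-.05,.135],[.14,.135],[.14,-.135],[-.05,-.135]])
M,_=cv2.estimateAffinePartial2D(L,c);print(M,np.hypot(*M[:,0]),np.arctan2(M[1,0],M[0,0]))
t=c.mean(0)-M[:,:2]/np.hypot(*M[:,0])@L.mean(0);print("axis",t)
img=robot.capture("top");cv2.imwrite("pics/c.png",cv2.resize(img[180:315,140:340,::-1],(800,540),interpolation=cv2.INTER_CUBIC))
E
```

```text
hub [0.5024 0.1196 0.145 ]
tip [0.4404 0.1755 0.136 ]
c-+ [0.5157 0.2546 0.015 ]
c++ [0.6718 0.1799 0.015 ]
c+- [ 0.5644 -0.0507  0.015 ]
c-- [0.4146 0.0193 0.015 ]
bar [0.5895 0.0858 0.09  ]
jar [0.5765 0.2819 0.062 ]
glue [ 0.4706 -0.0651  0.1   ]
cup [0.6778 0.2632 0.045 ]
[[ 0.84366999  0.384369    0.50365083]
 [-0.384369    0.84366999  0.11808613]] 0.9271022495093574 -0.4274942034658656
axis [0.50066563 0.11944616]
```

View pics/c.png

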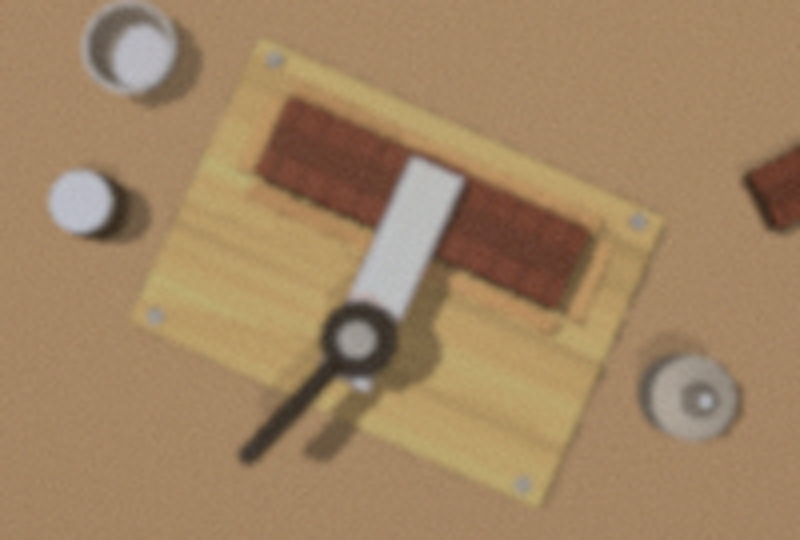

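The top-view crop shows the hub at (0.502, 0.120), jig yaw ≈ -0.43, and the lever pointing at a world angle of ≈138° (hub ≈ 1.27 rad). I'll straddle the paddle with loosely open fingers and move along the arc. First I move to above the paddle.

Call:
servo_tool(motion=[{"x": 0.027,"y": 0.027},{"x": 0.054,"y": 0.054},{"x": 0.081,"y": 0.081},{"x": 0.108,"y": 0.108},{"x": 0.135,"y": 0.135}])

```text
$.motion[0]: bad value
```

Call:
servo_tool(motion=[{"x": 0.027,"y": 0.027},{"x": 0.054,"y": 0.054},{"x": 0.081,"y": 0.081},{"x": 0.108,"y": 0.108},{"x": 0.135,"y": 0.135}])

```text
$.motion[0]: bad value
```

Call:
servo_tool(motion=[{"x": 0.027,"y": 0.027,"wz": 0.1},{"x": 0.054,"y": 0.054,"wz": 0.2},{"x": 0.081,"y": 0.081,"wz": 0.3},{"x": 0.108,"y": 0.108,"wz": 0.4},{"x": 0.13,"y": 0.134,"wz": 0.48,"grip": 0.045}])

```text
$.motion[0]: bad value
```

Call:
servo_tool(motion=[{"grip": 0.045},{"grip": 0.045},{"grip": 0.045},{"grip": 0.045},{"grip": 0.045}])

```text
$.motion[0]: bad value
```

```bash
python3 - <<'E'
from h import *
o=robot.get_obs();print(o["time"],o["position"],o["tool_rot"],o["opening"],o["wrist_force"])
im=robot.capture("wrist")[:,:,::-1].copy();np.save("T.npy",wristT(o))
cv2.imwrite("pics/w1.png",im)
E
```

```text
0.15 [0.17009348 0.65285367 0.23059395] [ 9.91890132e-01 -1.27096728e-01 -4.15271637e-06  6.23317727e-04] 0.0852747937346307 [ 0.66513316  0.05291014 -0.12801611]
```

View pics/w1.png

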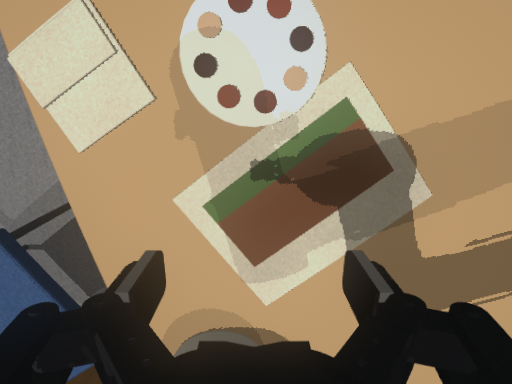

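The wrist picture shows only the start area (palette at (253,60), fingers at the bottom), because the moves were refused. Rows probably need every key.

Call:
servo_tool(motion=[{"x": 0.027,"y": 0.027,"z": 0,"wx": 0,"wy": 0,"wz": 0,"grip": 0.085},{"x": 0.054,"y": 0.054,"z": 0,"wx": 0,"wy": 0,"wz": 0,"grip": 0.085},{"x": 0.081,"y": 0.081,"z": 0,"wx": 0,"wy": 0,"wz": 0,"grip": 0.085},{"x": 0.108,"y": 0.108,"z": 0,"wx": 0,"wy": 0,"wz": 0,"grip": 0.085},{"x": 0.135,"y": 0.135,"z": 0,"wx": 0,"wy": 0,"wz": 0,"grip": 0.085}])

```text
time: 0.62
position: [0.2673, 0.4868, 0.2311]
tool_rot: [0.992, -0.127, -0.0, 0.0]
wrist_force: [0.9, 0.6, -0.7]
opening: 0.0847
gripper_force: 0.0
```

Call:
servo_tool(motion=[{"x": 0.027,"y": 0.027,"z": 0,"wx": 0,"wy": 0,"wz": 0,"grip": 0.045},{"x": 0.054,"y": 0.054,"z": 0,"wx": 0,"wy": 0,"wz": 0,"grip": 0.045},{"x": 0.081,"y": 0.081,"z": 0,"wx": 0,"wy": 0,"wz": 0,"grip": 0.045},{"x": 0.108,"y": 0.108,"z": 0,"wx": 0,"wy": 0,"wz": 0,"grip": 0.045},{"x": 0.135,"y": 0.135,"z": 0,"wx": 0,"wy": 0,"wz": 0,"grip": 0.045}])

```text
time: 1.03
position: [0.3638, 0.3221, 0.2315]
tool_rot: [0.992, -0.127, 0.0, -0.0]
wrist_force: [-0.2, 0.4, 0.1]
opening: 0.0448
gripper_force: 0.0
```

Call:
servo_tool(motion=[{"x": 0.027,"y": 0.027,"z": 0,"wx": 0,"wy": 0,"wz": 0.1,"grip": 0.045},{"x": 0.054,"y": 0.054,"z": 0,"wx": 0,"wy": 0,"wz": 0.2,"grip": 0.045},{"x": 0.081,"y": 0.081,"z": 0,"wx": 0,"wy": 0,"wz": 0.3,"grip": 0.045},{"x": 0.108,"y": 0.108,"z": 0,"wx": 0,"wy": 0,"wz": 0.4,"grip": 0.045},{"x": 0.13,"y": 0.134,"z": 0,"wx": 0,"wy": 0,"wz": 0.48,"grip": 0.045}])

```text
time: 1.45
position: [0.4562, 0.1595, 0.2315]
tool_rot: [0.932, -0.362, 0.0, -0.0]
wrist_force: [0.9, 1.0, -0.5]
opening: 0.0451
gripper_force: 0.0
```

```bash
python3 - <<'E'
from h import *
o=robot.get_obs();print(o["time"],o["position"],o["tool_rot"],o["opening"],o["wrist_force"])
im=robot.capture("wrist")[:,:,::-1].copy();np.save("T.npy",wristT(o))
cv2.imwrite("pics/w2.png",im)
E
```

```text
1.45 [0.4561879  0.15950493 0.2314744 ] [ 9.32308641e-01 -3.61663574e-01  1.34617842e-04 -1.96335022e-04] 0.04505716485636177 [ 0.90328683  1.04256702 -0.4677187 ]
```

View pics/w2.png

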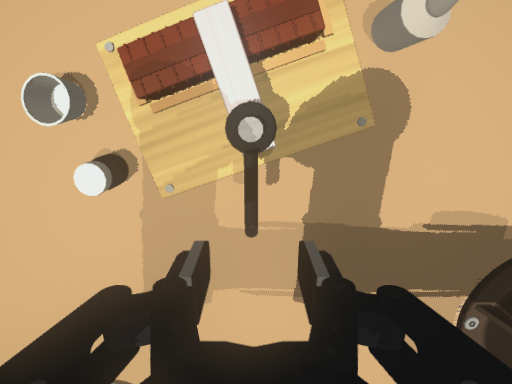

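Wrist view: washer at (251,129), paddle running straight down to its tip at (251,234), aligned with the fingers. Bar end corners at (195,14) and (226,2), board corners at (98,43), (163,197), (375,123).

```bash
python3 - <<'E'
from h import *
T=np.load("T.npy")
f=lambda u,z:ray("wrist",u,z,T)[:2]
h=f((251,129),.137);t=f((251,234),.137);print("axis",h,"tip",t,np.linalg.norm(t-h),np.degrees(np.arctan2(*(t-h)[::-1])))
a,b,c=f((98,43),.015),f((163,197),.015),f((375,123),.015)
print(a,b,c,np.linalg.norm(a-b),np.linalg.norm(b-c),np.degrees(np.arctan2(*(a-b)[::-1])),np.degrees(np.arctan2(*(c-b)[::-1]))+90)
E
```

```text
axis [0.49933323 0.12174237] tip [0.43592084 0.17995445] 0.08608006325191042 137.4483075528443
[0.6774753  0.18775276] [0.50722603 0.26269409] [0.40317458 0.01664579] 0.18601348786429983 0.26714503599468675 -23.75841875159305 -22.923034331711804
```

Call:
servo_tool(motion=[{"x": -0.004,"y": 0,"z": 0.035,"wx": 0,"wy": 0,"wz": 0,"grip": 0.045},{"x": -0.004,"y": 0,"z": 0.07,"wx": 0,"wy": 0,"wz": 0,"grip": 0.045},{"x": -0.004,"y": 0,"z": 0.1,"wx": 0,"wy": 0,"wz": 0,"grip": 0.045},{"x": -0.004,"y": 0,"z": 0.12,"wx": 0,"wy": 0,"wz": 0,"grip": 0.045},{"x": -0.004,"y": 0,"z": 0.129,"wx": 0,"wy": 0,"wz": 0,"grip": 0.03}])

```text
time: 1.92
position: [0.4509, 0.1628, 0.0995]
tool_rot: [0.933, -0.359, -0.001, 0.002]
wrist_force: [0.5, -0.3, 1.5]
opening: 0.0343
gripper_force: 0.0
```

```bash
python3 - <<'E'
from h import *
# arc moves: at current TCP, tool-frame rows for rotating world angle d about axis
o=robot.get_obs();p=o["position"];A=np.array([.4995,.1215])
Rm=R.from_quat(o["tool_rot"]).as_matrix()
print(p,o["opening"],o["wrist_force"])
for d in (5,10,15,20,25,-5,-10,-15,-20,-25,-30):
    q=A+R.from_euler('z',d,degrees=True).as_matrix()[:2,:2]@(p[:2]-A)
    print(d,np.round(Rm.T@np.array([*(q-p[:2]),0]),4),"wz",round(-np.radians(d),3))
E
```

```text
[0.45087775 0.16282865 0.09950763] 0.034334124753883546 [ 0.45263075 -0.34694648  1.54341961]
5 [0.0004 0.0056 0.    ] wz -0.087
10 [0.0013 0.011  0.    ] wz -0.175
15 [0.0027 0.0164 0.0001] wz -0.262
20 [0.0045 0.0217 0.0001] wz -0.349
25 [0.0068 0.0268 0.0001] wz -0.436
-5 [ 0.0001 -0.0056 -0.    ] wz 0.087
-10 [ 0.0006 -0.0111 -0.    ] wz 0.175
-15 [ 0.0017 -0.0166 -0.0001] wz 0.262
-20 [ 0.0032 -0.0219 -0.0001] wz 0.349
-25 [ 0.0051 -0.0271 -0.0001] wz 0.436
-30 [ 0.0076 -0.0322 -0.0001] wz 0.524
```

Call:
servo_tool(motion=[{"x": 0.0002,"y": 0.0044,"z": 0,"wx": 0,"wy": 0,"wz": -0.07,"grip": 0.022},{"x": 0.0006,"y": 0.0089,"z": 0,"wx": 0,"wy": 0,"wz": -0.14,"grip": 0.022},{"x": 0.0014,"y": 0.0132,"z": 0,"wx": 0,"wy": 0,"wz": -0.21,"grip": 0.022},{"x": 0.0025,"y": 0.0176,"z": 0,"wx": 0,"wy": 0,"wz": -0.28,"grip": 0.022},{"x": 0.0038,"y": 0.0218,"z": 0,"wx": 0,"wy": 0,"wz": -0.35,"grip": 0.022}])

```text
time: 2.33
position: [0.4413, 0.146, 0.1032]
tool_rot: [0.982, -0.189, 0.001, -0.001]
wrist_force: [1.2, 0.9, -0.3]
opening: 0.022
gripper_force: 0.6
```

Call:
servo_tool(motion=[{"x": 0.0002,"y": 0.0044,"z": 0,"wx": 0,"wy": 0,"wz": -0.07,"grip": 0.022},{"x": 0.0006,"y": 0.0089,"z": 0,"wx": 0,"wy": 0,"wz": -0.14,"grip": 0.022},{"x": 0.0014,"y": 0.0132,"z": 0,"wx": 0,"wy": 0,"wz": -0.21,"grip": 0.022},{"x": 0.0025,"y": 0.0176,"z": 0,"wx": 0,"wy": 0,"wz": -0.28,"grip": 0.022},{"x": 0.0038,"y": 0.0218,"z": 0,"wx": 0,"wy": 0,"wz": -0.35,"grip": 0.022}])

```text
time: 2.75
position: [0.4366, 0.1242, 0.1033]
tool_rot: [1.0, -0.015, 0.001, -0.001]
wrist_force: [-0.3, -0.1, -1.0]
opening: 0.0216
gripper_force: 0.3
```

```bash
python3 - <<'E'
from h import *
o=robot.get_obs();d=o["position"][:2]-np.array([.4995,.1215])
print(o["time"],o["position"],o["opening"],o["wrist_force"],o["joint_pos"],np.linalg.norm(d),np.degrees(np.arctan2(d[1],d[0])),2*np.degrees(np.arctan2(o["tool_rot"][1],o["tool_rot"][0])))
im=robot.capture("wrist")[:,:,::-1].copy()
cv2.imwrite("pics/w3.png",im)
E
```

```text
2.75 [0.43661331 0.12422007 0.10326277] 0.021628847623695695 [-0.3323452  -0.05696438 -1.04857985] [ 7.13596581e-01  1.24124761e-01 -6.35472974e-01  2.82752982e-04
 -8.09289518e-01  8.26291828e-01] 0.06294548465750201 177.52330247455737 -1.759725828119406
```

View pics/w3.png

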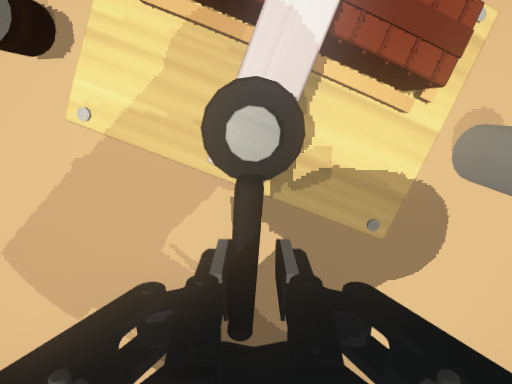

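The wrist view shows the lever against the left finger, from (250,180) to (240,335), at about 174° (hub ≈1.87). I'll push a little further, ease off so it can drop, then compare the side views.

Call:
servo_tool(motion=[{"x": 0.0001,"y": 0.0033,"z": 0,"wx": 0,"wy": 0,"wz": -0.05,"grip": 0.022},{"x": 0.0004,"y": 0.0066,"z": 0,"wx": 0,"wy": 0,"wz": -0.1,"grip": 0.022},{"x": 0.0008,"y": 0.01,"z": 0,"wx": 0,"wy": 0,"wz": -0.155,"grip": 0.022},{"x": 0.001,"y": 0.0115,"z": 0,"wx": 0,"wy": 0,"wz": -0.18,"grip": 0.022},{"x": 0.0006,"y": 0.008,"z": 0,"wx": 0,"wy": 0,"wz": -0.14,"grip": 0.022}])

```text
time: 3.22
position: [0.4367, 0.1157, 0.103]
tool_rot: [0.999, 0.053, 0.0, -0.0]
wrist_force: [0.3, 0.2, 0.2]
opening: 0.0219
gripper_force: 0.0
```

```bash
python3 - <<'E'
from h import *
o=robot.get_obs();d=o["position"][:2]-np.array([.4995,.1215])
print(o["time"],o["position"],np.linalg.norm(d),np.degrees(np.arctan2(d[1],d[0])))
w=robot.capture("wrist")[:,:,::-1]; s=robot.capture("side")[:,:,::-1];a=cv2.imread("pics/side0.png")
f=lambda i:cv2.resize(i[160:260,150:260],(396,360),interpolation=cv2.INTER_CUBIC)
cv2.imwrite("pics/s4.png",np.vstack([np.hstack([f(a),f(s)]),cv2.resize(w[:,100:400],(0,0),fx=.6,fy=.6).copy() if 0 else np.zeros((1,792,3),np.uint8)]))
cv2.imwrite("pics/w4.png",w)
for z in(0,.01):  # predicted side pixels of far bar-end top corners
    Y=np.radians(-23.4);e=lambda x,y,zz:[.4995+x*np.cos(Y)-y*np.sin(Y),.1215+x*np.sin(Y)+y*np.cos(Y),zz+z]
    print(z,np.round((proj("side",[e(.105,-.016,.083),e(.105,.016,.083),e(.03,-.016,.083)])-[150,160])*3.6))
E
```

```text
3.2167 [0.43665492 0.11570932 0.10299752] 0.06311129640934315 -174.7355105774477
0 [[307. 196.]
 [312. 168.]
 [192. 191.]]
0.01 [[307. 183.]
 [312. 156.]
 [191. 178.]]
```

View pics/s4.png

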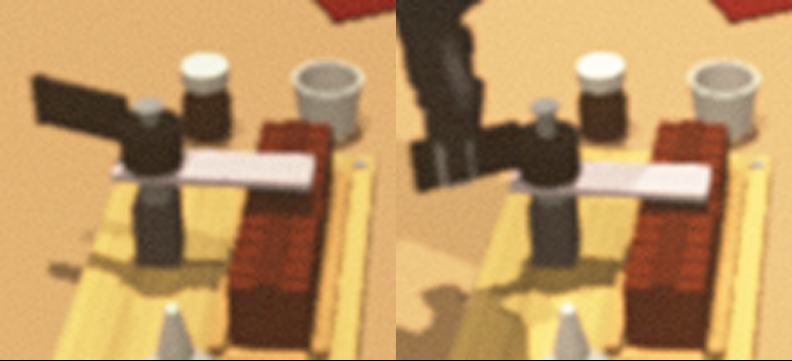

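Comparing the side crops, the bar is ~11 px (≈9 mm) lower now, with its end edge moved from y≈185 to y≈196. The pin also stands out more above the hub, so it has dropped into the thread. Now forward.

Call:
servo_tool(motion=[{"x": 0.0003,"y": -0.0066,"z": 0.002,"wx": 0,"wy": 0,"wz": 0.105,"grip": 0.022},{"x": 0.0014,"y": -0.0131,"z": 0.004,"wx": 0,"wy": 0,"wz": 0.21,"grip": 0.022},{"x": 0.0031,"y": -0.0195,"z": 0.004,"wx": 0,"wy": 0,"wz": 0.314,"grip": 0.022},{"x": 0.0054,"y": -0.0256,"z": 0.004,"wx": 0,"wy": 0,"wz": 0.419,"grip": 0.022},{"x": 0.0084,"y": -0.0315,"z": 0.004,"wx": 0,"wy": 0,"wz": 0.524,"grip": 0.022}])

```text
time: 3.73
position: [0.4412, 0.1481, 0.0985]
tool_rot: [0.978, -0.21, -0.0, 0.0]
wrist_force: [-0.1, -2.3, -0.8]
opening: 0.0222
gripper_force: 0.5
```

Call:
servo_tool(motion=[{"x": 0.0003,"y": -0.0066,"z": 0,"wx": 0,"wy": 0,"wz": 0.105,"grip": 0.022},{"x": 0.0014,"y": -0.0131,"z": 0,"wx": 0,"wy": 0,"wz": 0.21,"grip": 0.022},{"x": 0.0031,"y": -0.0195,"z": 0,"wx": 0,"wy": 0,"wz": 0.314,"grip": 0.022},{"x": 0.0054,"y": -0.0256,"z": 0,"wx": 0,"wy": 0,"wz": 0.419,"grip": 0.022},{"x": 0.0084,"y": -0.0315,"z": 0,"wx": 0,"wy": 0,"wz": 0.524,"grip": 0.022}])

```text
time: 4.15
position: [0.4616, 0.1735, 0.0984]
tool_rot: [0.89, -0.456, -0.0, 0.0]
wrist_force: [-0.6, -0.7, -0.3]
opening: 0.0221
gripper_force: 0.5
```

Call:
servo_tool(motion=[{"x": 0.0003,"y": -0.0066,"z": 0,"wx": 0,"wy": 0,"wz": 0.105,"grip": 0.022},{"x": 0.0014,"y": -0.0131,"z": 0,"wx": 0,"wy": 0,"wz": 0.21,"grip": 0.022},{"x": 0.0031,"y": -0.0195,"z": 0,"wx": 0,"wy": 0,"wz": 0.314,"grip": 0.022},{"x": 0.0054,"y": -0.0256,"z": 0,"wx": 0,"wy": 0,"wz": 0.419,"grip": 0.022},{"x": 0.0084,"y": -0.0315,"z": 0,"wx": 0,"wy": 0,"wz": 0.524,"grip": 0.022}])

```text
time: 4.57
position: [0.4923, 0.1853, 0.0984]
tool_rot: [0.741, -0.671, -0.0, 0.0]
wrist_force: [-0.2, 0.8, -1.4]
opening: 0.022
gripper_force: 0.4
```

```bash
python3 - <<'E'
from h import *
o=robot.get_obs();d=o["position"][:2]-np.array([.4995,.1215])
print(o["time"],o["joint_pos"],np.linalg.norm(d),np.degrees(np.arctan2(d[1],d[0])),2*np.degrees(np.arctan2(o["tool_rot"][1],o["tool_rot"][0])))
E
```

```text
4.5667 [ 7.33051093e-01  2.45036406e-01 -4.89372096e-01 -2.29968798e-04
 -8.36779618e-01 -6.33773160e-01] 0.06420258737275775 96.40841500771269 -84.32062156509097
```

Call:
servo_tool(motion=[{"x": 0.0002,"y": -0.0044,"z": 0,"wx": 0,"wy": 0,"wz": 0.07,"grip": 0.022},{"x": 0.0006,"y": -0.0089,"z": 0,"wx": 0,"wy": 0,"wz": 0.14,"grip": 0.022},{"x": 0.0014,"y": -0.0132,"z": 0,"wx": 0,"wy": 0,"wz": 0.21,"grip": 0.022},{"x": 0.0025,"y": -0.0176,"z": 0,"wx": 0,"wy": 0,"wz": 0.28,"grip": 0.022},{"x": 0.0038,"y": -0.0218,"z": 0,"wx": 0,"wy": 0,"wz": 0.35,"grip": 0.022}])

```text
time: 4.98
position: [0.5146, 0.1838, 0.0985]
tool_rot: [-0.614, 0.79, 0.0, 0.0]
wrist_force: [-0.4, 0.9, -0.5]
opening: 0.0221
gripper_force: 0.4
```

Call:
servo_tool(motion=[{"x": 0.0001,"y": -0.0028,"z": 0,"wx": 0,"wy": 0,"wz": 0.044,"grip": 0.022},{"x": 0.0003,"y": -0.0056,"z": 0,"wx": 0,"wy": 0,"wz": 0.087,"grip": 0.022},{"x": 0.0006,"y": -0.0083,"z": 0,"wx": 0,"wy": 0,"wz": 0.131,"grip": 0.022},{"x": 0.001,"y": -0.0111,"z": 0,"wx": 0,"wy": 0,"wz": 0.175,"grip": 0.022},{"x": 0.0013,"y": -0.0128,"z": 0,"wx": 0,"wy": 0,"wz": 0.2,"grip": 0.022}])

```text
time: 5.4
position: [0.5267, 0.1794, 0.0985]
tool_rot: [-0.532, 0.847, 0.0, 0.0]
wrist_force: [-0.1, 0.4, -0.5]
opening: 0.0218
gripper_force: 0.6
```

Call:
servo_tool(motion=[{"x": 0,"y": -0.001,"z": 0,"wx": 0,"wy": 0,"wz": 0.016,"grip": 0.022},{"x": 0,"y": -0.002,"z": 0,"wx": 0,"wy": 0,"wz": 0.032,"grip": 0.022},{"x": 0,"y": -0.003,"z": 0,"wx": 0,"wy": 0,"wz": 0.04,"grip": 0.022},{"x": 0,"y": -0.003,"z": 0,"wx": 0,"wy": 0,"wz": 0.04,"grip": 0.022},{"x": 0,"y": -0.003,"z": 0,"wx": 0,"wy": 0,"wz": 0.04,"grip": 0.022}])

```text
time: 5.82
position: [0.5292, 0.1777, 0.0984]
tool_rot: [-0.516, 0.856, -0.0, -0.0]
wrist_force: [0.0, -0.5, 0.4]
opening: 0.0222
gripper_force: 0.0
```

```bash
python3 - <<'E'
from h import *
o=robot.get_obs();d=o["position"][:2]-np.array([.4995,.1215])
print(o["time"],o["wrist_force"],o["moment"],o["gripper_force"],np.linalg.norm(d),np.degrees(np.arctan2(d[1],d[0])),2*np.degrees(np.arctan2(o["tool_rot"][1],o["tool_rot"][0])))
E
```

```text
5.8167 [ 0.03693294 -0.5203904   0.41863045] [-0.00107847  0.01217859  0.01137978] 0.0 0.06351013214265681 62.167657010422005 242.18132900776172
```

Call:
servo_tool(motion=[{"x": 0,"y": -0.001,"z": 0,"wx": 0,"wy": 0,"wz": 0.016,"grip": 0.022},{"x": 0,"y": -0.002,"z": 0,"wx": 0,"wy": 0,"wz": 0.032,"grip": 0.022},{"x": 0,"y": -0.003,"z": 0,"wx": 0,"wy": 0,"wz": 0.048,"grip": 0.022},{"x": 0,"y": -0.003,"z": 0,"wx": 0,"wy": 0,"wz": 0.048,"grip": 0.022},{"x": 0,"y": -0.003,"z": 0,"wx": 0,"wy": 0,"wz": 0.048,"grip": 0.022}])

```text
time: 6.23
position: [0.5298, 0.1769, 0.0981]
tool_rot: [-0.495, 0.869, 0.001, -0.001]
wrist_force: [-11.0, 6.3, 5.7]
opening: 0.0222
gripper_force: 6.5
```

```bash
python3 - <<'E'
from h import *
o=robot.get_obs()
print(o["time"],o["wrist_force"],o["gripper_force"])
np.save("T.npy",wristT(o));cv2.imwrite("pics/w5.png",robot.capture("wrist")[:,:,::-1])
E
```

```text
6.2333 [-10.98491048   6.31958081   5.73801947] 6.469708727672696
```

View pics/w5.png

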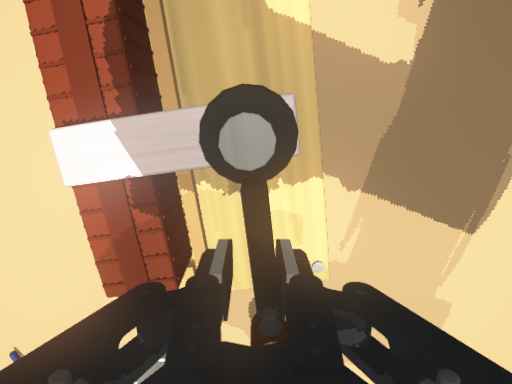

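The wrist view shows the lever, (248,140) to (268,325), square to the bar, (62,157) to (297,125), so it's parallel to the car. The 12.6 N means it is at the stop. I'll ease off, open and lift away.

Call:
servo_tool(motion=[{"x": 0,"y": 0.003,"z": 0,"wx": 0,"wy": 0,"wz": -0.05,"grip": 0.022},{"x": 0,"y": 0.006,"z": 0,"wx": 0,"wy": 0,"wz": -0.08,"grip": 0.03},{"x": 0,"y": 0.007,"z": 0,"wx": 0,"wy": 0,"wz": -0.08,"grip": 0.042},{"x": 0,"y": 0.007,"z": 0,"wx": 0,"wy": 0,"wz": -0.08,"grip": 0.042},{"x": 0,"y": 0.007,"z": 0,"wx": 0,"wy": 0,"wz": -0.08,"grip": 0.042}])

```text
time: 6.7
position: [0.5258, 0.1799, 0.0983]
tool_rot: [-0.529, 0.848, -0.0, 0.0]
wrist_force: [-1.1, -0.0, -1.1]
opening: 0.0418
gripper_force: 0.0
```

Call:
servo_tool(motion=[{"x": 0,"y": 0,"z": -0.02,"wx": 0,"wy": 0,"wz": 0,"grip": 0.042},{"x": 0,"y": 0,"z": -0.05,"wx": 0,"wy": 0,"wz": 0,"grip": 0.042},{"x": 0,"y": 0,"z": -0.08,"wx": 0,"wy": 0,"wz": 0,"grip": 0.042},{"x": 0,"y": 0,"z": -0.11,"wx": 0,"wy": 0,"wz": 0,"grip": 0.042},{"x": 0,"y": 0,"z": -0.13,"wx": 0,"wy": 0,"wz": 0,"grip": 0.042}])

```text
time: 7.12
position: [0.5267, 0.18, 0.2315]
tool_rot: [-0.529, 0.848, -0.0, 0.002]
wrist_force: [0.8, 0.2, 1.0]
opening: 0.0423
gripper_force: 0.0
```

```bash
python3 - <<'E'
from h import *
o=robot.get_obs()
print(o["time"],o["position"],o["wrist_force"])
w=robot.capture("wrist")[:,:,::-1]; s=robot.capture("side")[:,:,::-1]
f=lambda i:cv2.resize(i[160:260,150:260],(396,360),interpolation=cv2.INTER_CUBIC)
cv2.imwrite("pics/s6.png",np.hstack([f(s),cv2.resize(w[:,45:467],(396,360))]))
E
```

```text
7.1167 [0.52671404 0.18002143 0.23147174] [0.84744071 0.15287836 0.97102484]
```

View pics/s6.png

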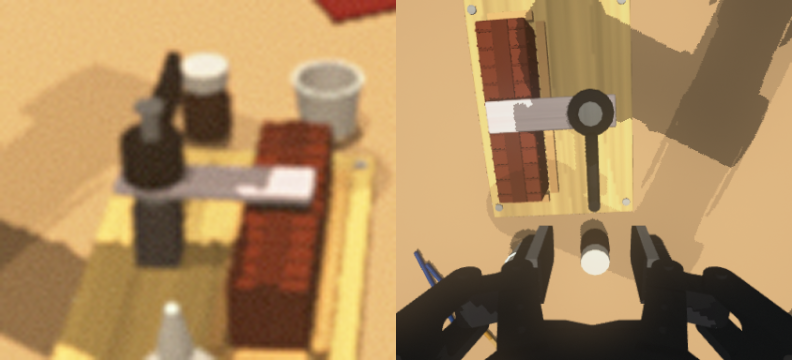

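The lever is parallel to the car, the bar's end is down on the roof (edge at ≈ (312,198)), nothing else has moved, and the gripper is clear.

```bash
python3 -c "
from station import robot
print(robot.close_job())"
```

```text
the job is handed in; nothing more can be done
None
```

I backed the lever until it dropped into the thread and turned it forward to its stop. The bar is down on the car's roof, the gripper is clear, the other things were not touched, and the job is handed in.

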